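Fit the clamp bar and tuck a flooring sample under it on a friction test fixture

TASK

Get the flooring sample ready for clamping on the friction fixture: first lay the clamp bar over the fixture's two studs, so that it rests level on both springs, and let go of it. Then fetch the sample from its rack, lay it lengthwise on the bed and slide its end under the bar, square and centred between the studs, right up to the end stop, without lifting the bar. Finish while holding the sample firmly pressed down flat on the bed with the fingers, the hand off the bar, ready for someone to run the knobs down; leave the other things on the bench alone.

Things in the scene. Friction and masses are not known exactly. Their poses are not given: they have to be found in the camera images.
- fixture: Fixed friction fixture: flat aluminium bed 250 x 190 x 10 mm, top 45 mm above the bench, on a pedestal. Origin on the bench under the middle of the clamp line; +x along the bed to the end stop, y along the clamp line, z up. Bed spans x -205 to +45, y -95 to +95 mm. A pulley bracket at its -x end (x -205 to -250 mm, y within 35 mm) stands 30 mm above the bed
- clamp_line (a point): Point on the bed top midway between the two upright steel studs; axes as the fixture. Each stud stands in a coil spring with a 16 mm washer on top, 11 mm above the bed; the bar's weight sinks the springs by a little under 1 mm (1.5 N/mm each, 3 mm travel)
- stud_a (a point): Tip of the stud at the fixture's y = +75 mm, x = 0: 6 mm thick, round tip 42 mm above the bed
- stud_b (a point): Tip of the other such stud, at y = -75 mm
- end_stop (a point): Foot of the end stop's face, on the bed, 16 mm from the clamp line towards +x, at y = 0; 4 mm past the edge of the laid bar. The stop is a dark strip 100 mm long in y, 8 mm wide, 7 mm tall, beyond this point
- clamp_bar: Dark grey metal bar 190 x 24 x 12 mm, about 0.16 kg, flat on the bench left or right of the fixture. Origin at the centre of its underside, x along its length, z up. Two through slots, 16 mm (along x) by 11 mm, centred at x = +75 and -75 mm, go over the studs, either way round; solid between. On the springs its underside is about 10 mm above the bed
- bar_end_a (a point): Centre of the clamp bar's +x slot, at the level of its underside
- bar_end_b (a point): Centre of the clamp bar's -x slot, at the level of its underside
- sample: Stiff laminate flooring sample, a wood-faced plank 170 x 60 x 7 mm, about 0.07 kg. Origin at the centre of its underside, x along its length, z up. Either end may go under the bar. It starts on the rack's two rails, underside 28 mm above the bench, its long sides free to grip at the middle. Square against the end stop its origin is 69 mm from the clamp line, towards -x
- rack: Fixed low aluminium rack for samples: base 160 x 70 x 6 mm with two cross rails 12 mm wide, at x = +55 and -55 mm, tops 28 mm above the bench. Origin at the centre of its underside, x along the length. It stands on the other side of the fixture from the bar
- sled: Bystander: loose square steel friction sled 64 x 64 x 14 mm with a small eye, on the bench to the left beyond the fixture. Origin at the centre of its underside
- knob_a: Bystander: loose black star knob, 38 mm across, 26 mm tall, on the bench to the right beyond the fixture. Origin at the centre of its underside
- knob_b: Bystander: a second such star knob
Not all that is in view belongs to the job. Of the things shaped like the clamp_bar, the grey one is meant. There is more than one size of the sample; the one meant has the size given above.

How it is judged:
By the outcome, as a careful person would: the job done as asked, in the order asked, and still so for the second after the job is handed in, while the arm keeps its last pose, push and grip.
It also fails if it takes over 72 s, if anything falls off the work surface, if the arm or the gripper's body presses on something with over 40 N, if the wrist force passes 120 N, or if a joint passes its speed limit or range.

ROBOT

A 6-joint arm with a two-finger parallel gripper is mounted at the origin on the work surface. World frame = base frame: x ahead of the robot, y to its left, z up, the work surface at z = 0. Lengths are in m, angles in rad, forces in N, time in s.
With the tool pointing down it reaches from about 0.375 to 0.975 m from the base axis. Payload 3.8 kg.
Tool frame: the origin (TCP) lies midway between the tips of the shut fingers; the grasp point (between the pads) lies 19 mm behind it; z points along the fingers, y is the direction in which the jaws open and shut (so a half turn about z gives the same grasp; the last joint's range is limited). The gripper opens to 85 mm and grips with 20 to 120 N. Pads are 22 mm wide; open, the fingers measure 114 mm over their backs; the gripper's body (76 mm by 85 mm) begins 54 mm behind the grasp point. The pads swing forward as they close: fully open they stand 13 mm farther back than shut.
Start: joints at [1.129, 0.264, 1.604, -0, 1.274, -0.037], TCP at [0.266, 0.62, 0.231] pointing down, gripper open.
Joint ranges: [-2.63, 2.63], [-0.94, 2.18], [0.31, 2.57], [-1.31, 4.45], [0, 2.66], [-2.55, 2.55]. Speed limits (rad/s): [2.57, 2.57, 3.14, 3.14, 3.14, 3.14].

INTERFACE

Orientations are given as a rotation vector (axis times angle).
In Python, from workcell import bot gives the robot as it stands.
- The arm moves only by the tool drive_tool, never from a script. Its argument "steps" is a list of rows, each a list of 2 entries, a list of its own where there are three numbers: the shift along the tool's x, y, z in mm, then the turn about the tool's z in degrees. In form: [[[dx, dy, dz], twist], ...]. A call has 1 to 8 rows; each row shifts and turns the commanded pose from where the row before left it, along the tool's axes as they then stand; what a row does not reach is not made up. A row lasts 1/12 s, in which the tool goes at most 41.7 mm and 7.16 degrees, less where a joint would pass 70% of its speed; a pose out of reach is approached as far as the arm can. A call is refused whole if a number of a shift passes 41.7 or a number of a turn 7.16, either way. A call with a gripper value outside its range is refused whole. "jaw" is the opening, from 0 (shut) to 1 (fully open), set as the call begins (left out, the last holds). The fingers move at their own pace and stop on an object; "force" is the grip in N (left out, the last holds). Time passes only in rows, so rows that do not move let the fingers close. It gives the time, the measured TCP pose, the force and the opening at its end, in the units of the state.
- bot.read_state(): the state, without advancing time (a new reading comes with each control period).
- bot.read_camera(name): name is "scene" or "top" or "wrist"; returns the picture (480x640x3 uint8, red, green, blue); there is no depth.
- bot.camera_info(name): a dict with "fx", "fy", "cx", "cy" (pixels), "D" ([k1, k2, p1, p2, k3] as OpenCV has them; the pictures are not rectified), "position" and "attitude" of the camera in the world. Camera axes: x right, y down, z forward; pixel columns grow to the right and rows downward; lengths in m; the calibration is good to about 2 mm. A picture is of the moment at which its call begins: read the wrist's pose just before it. camera_info takes no time and is no camera call; for the wrist camera it gives the pose at the moment of the call.
- bot.finish_job(): hands the job in, once; it reports no verdict.
The state is a dict: "time": time; "q": joint angles; "joint_vel": joint speeds; "joint_torque": joint torques, N m; "tool_pos": TCP position; "tcp_rot": TCP orientation; "wrist_force": force on the tool from outside, world axes, zero at the start; "torque": the same for the moment, N m; "width": opening from 0.0 (shut) to 1.0 (fully open).
Only numpy, scipy, OpenCV 4.12 (cv2) and the standard library are available. Lean on these libraries where they do the work, as an engineer would, in place of code of your own. Each camera call takes 0.05 s, during which the arm holds its last target.

## Working session

There is one attempt and no reset: what is moved stays moved. The work goes in short steps, Python scripts to look and compute and a tool call to move; the robot and the scene stay as the last step left them, time stands still between calls to the robot, and variables do not carry over. Pictures are saved under pics/ and viewed, and the job is handed in when it is done.

Besides the shell and the picture viewer there is one more tool, called after "Call:" as a command line: name --argument value ..., lists and objects as JSON in quotes. drive_tool: Moves the arm, as the interface text tells. Its arguments: {"type":"object","properties":{"steps":{"type":"array","items":{"type":"array"}},"jaw":{"type":"number"},"force":{"type":"number"}},"required":["steps"]}

```bash
mkdir -p pics; ls; python3 - <<'E'
from workcell import bot
import cv2
print(bot.read_state())
for n in ("scene","top"):
    print(n,bot.camera_info(n))
    cv2.imwrite(f"pics/{n}0.png",cv2.cvtColor(bot.read_camera(n),cv2.COLOR_RGB2BGR))
E
```

```text
pics
{'time': 0.0, 'q': array([ 1.12912412e+00,  2.64793348e-01,  1.60545146e+00,  3.23157926e-06,
        1.27371085e+00, -3.68781395e-02]), 'joint_vel': array([-0.00142953, -0.00182705, -0.00091647, -0.00040213,  0.00068086,
        0.00235479]), 'joint_torque': array([ 1.85894874e-03, -5.15113091e+01, -3.67311716e+01, -1.33612247e-05,
        1.30291883e-02,  3.73048579e-06]), 'tool_pos': array([0.26549035, 0.61975286, 0.22989314]), 'tcp_rot': array([-0.63140457, -3.07691118,  0.00360425]), 'wrist_force': array([-0.32344355,  0.22183167, -0.27931448]), 'torque': array([ 0.01627014,  0.03392253, -0.03022364]), 'width': 1.0007038913169493}
scene {'fx': 434.99494735546665, 'fy': 434.99494735546665, 'cx': 320.6026597149647, 'cy': 234.97920292648988, 'D': array([0.02219011, 0.        , 0.        , 0.        , 0.        ]), 'position': array([1.16746425, 0.34388124, 0.65013777]), 'attitude': array([-1.23513353, -2.15906096,  1.05317046])}
top {'fx': 577.5564068125536, 'fy': 577.5564068125536, 'cx': 319.0105364545037, 'cy': 227.50477378104102, 'D': array([-0.17324056,  0.        ,  0.        ,  0.        ,  0.        ]), 'position': array([ 0.42958361, -0.02053692,  1.5802628 ]), 'attitude': array([-2.15961779,  2.16411683, -0.08988303])}
```

View pics/scene0.png

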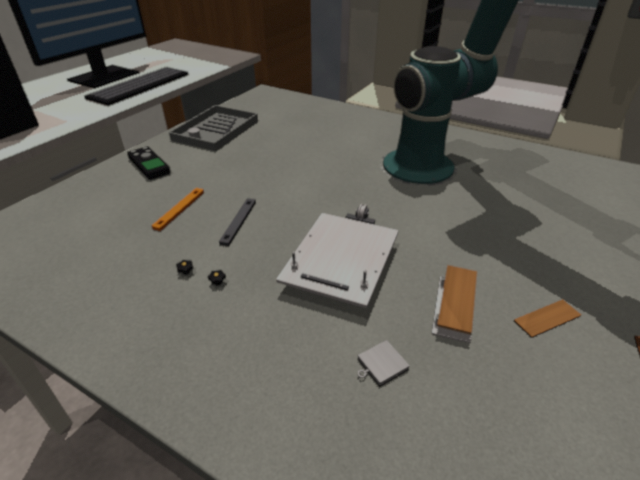

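View pics/top0.png

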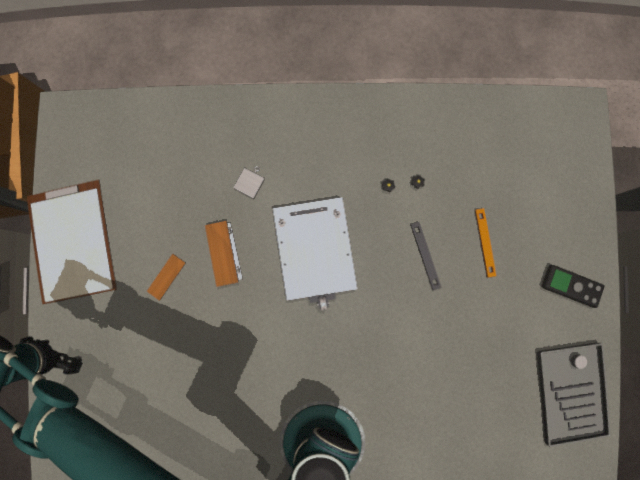

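The top view shows the fixture near (315,248), the grey bar near (425,255), the sample on its rack near (222,253), and lookalikes: an orange bar (485,242) and a small plank (167,277). Next I'll measure them.

```bash
cat > h.py <<'E'
import numpy as np, cv2
from scipy.spatial.transform import Rotation as R
from workcell import bot
def KD(c): return np.array([[c['fx'],0,c['cx']],[0,c['fy'],c['cy']],[0,0,1]]),np.array(c['D'])
def ray(c,px):
    K,D=KD(c); p=cv2.undistortPoints(np.array(px,float).reshape(-1,1,2),K,D).reshape(-1,2)
    d=np.c_[p,np.ones(len(p))]@R.from_rotvec(c['attitude']).as_matrix().T
    return np.array(c['position']),d
def onz(c,px,z):
    o,d=ray(c,px); return o+d*((z-o[2])/d[:,2])[:,None]
def proj(c,P):
    K,D=KD(c); M=R.from_rotvec(c['attitude']).as_matrix().T
    return cv2.projectPoints(np.array(P,float).reshape(-1,3),cv2.Rodrigues(M)[0],-M@np.array(c['position']),K,D)[0].reshape(-1,2)
def tri(c1,p1,c2,p2):
    o1,d1=ray(c1,p1);o2,d2=ray(c2,p2);d1=d1[0];d2=d2[0]
    s=np.linalg.lstsq(np.c_[d1,-d2],o2-o1,rcond=None)[0]
    a=o1+d1*s[0];b=o2+d2*s[1];return (a+b)/2,np.linalg.norm(a-b)
E
cat > m0.py <<'E'
from h import *
im=cv2.imread("pics/top0.png"); c=bot.camera_info("top"); hsv=cv2.cvtColor(im,cv2.COLOR_BGR2HSV)
def comps(mask,box,z,name):
    x0,y0,x1,y1=box; m=np.zeros_like(mask); m[y0:y1,x0:x1]=mask[y0:y1,x0:x1]
    n,l,s,ce=cv2.connectedComponentsWithStats(m)
    i=1+np.argmax(s[1:,4]); cn=cv2.findContours((l==i).astype(np.uint8),0,2)[0][0].reshape(-1,2)
    P=onz(c,cn,z)
    r=cv2.minAreaRect((P[:,:2]*1000).astype(np.float32)); print(name,s[i],np.round(r[0],1),np.round(r[1],1),round(r[2],1)); return l==i
g=cv2.cvtColor(im,cv2.COLOR_BGR2GRAY)
comps((g<85).astype(np.uint8),(400,210,450,300),.012,"bar")
o=((hsv[...,1]>120)&(hsv[...,0]<20)).astype(np.uint8)
comps(o,(200,210,245,295),.035,"sample")
comps(o,(140,245,192,305),.007,"small")
bed=((g>170)).astype(np.uint8)
comps(bed,(265,190,365,305),.045,"bed")
comps((g<110).astype(np.uint8),(285,202,332,220),.052,"stop")
crop=im[185:320,195:455]; cv2.imwrite("pics/crop0.png",cv2.resize(crop,None,fx=3,fy=3,interpolation=cv2.INTER_CUBIC))
E
python3 m0.py
```

```text
bar [410 222  29  68 255] [ 510.4 -280.8] [188.5  24. ] 18.0
sample [ 205  221   33   65 1356] [516.4 271. ] [170.3  59.5] 11.7
small [147 254  38  46 717] [452.4 430.8] [ 44.8 127. ] 55.3
bed [ 274  198   83  102 6173] [528.9  18.2] [247.9 186. ] 8.9
stop [291 208  36   8  89] [627.6  33.7] [ 7.4 95.2] 8.8
```

View pics/crop0.png

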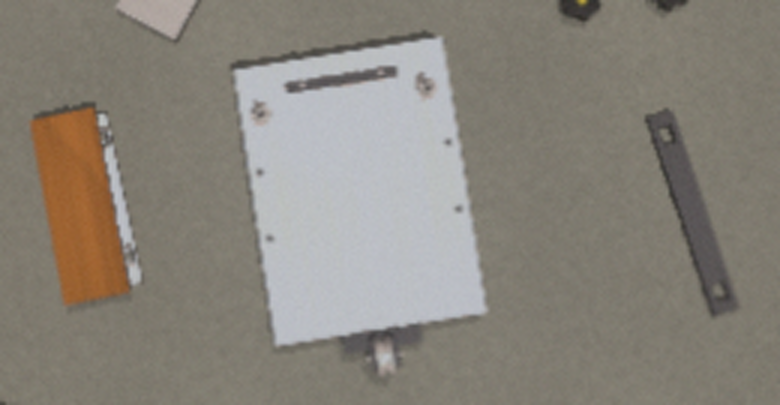

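```bash
cat >> h.py <<'E'
def pose():
    s=bot.read_state(); M=R.from_rotvec(s['tcp_rot']).as_matrix()
    return s,M
def jawyaw(M): return np.degrees(np.arctan2(M[1,1],M[0,1]))
def plan(tx,ty,tz,jy=None,vmax=38.,wmax=7.,start=None):
    """target mm world, jaw yaw deg; prints rows"""
    s,M=pose(); p=s['tool_pos']*1000; y=jawyaw(M)
    if start is not None: p=np.array(start[:3],float); y=start[3]
    jy=y if jy is None else jy
    d=np.array([tx,ty,tz])-p; dy=(jy-y)
    n=int(max(np.ceil(np.linalg.norm(d)/vmax),np.ceil(abs(dy)/wmax),1))
    rows=[]
    for i in range(n):
        a=np.radians(y+dy*i/n)
        Y=np.array([np.cos(a),np.sin(a)]); X=np.array([-np.sin(a),np.cos(a)])  # down: x = y rotated +90
        q=d/n; rows.append([[round(float(q[:2]@X),1),round(float(q[:2]@Y),1),round(float(-q[2]),1)],round(-dy/n,2)])
    print("t",round(s['time'],2),"pos",np.round(p,1),"yaw",round(y,2),"tilt",np.round(np.degrees(M[:2,2]),2),"w",round(s['width'],3),"F",np.round(s['wrist_force'],1))
    for k in range(0,n,8): print(rows[k:k+8])
E
python3 - <<'E'
from h import *
s,M=pose(); print(M.round(3))
plan(510,-281,190,-72)
E
```

```text
[[-0.919  0.394 -0.001]
 [ 0.394  0.919 -0.002]
 [ 0.    -0.002 -1.   ]]
t 0.1 pos [265.5 619.8 230.1] yaw 66.81 tilt [-0.05 -0.11] w 1.0 F [ 0.5 -0.6 -1.1]
[[[-23.2, -29.3, 1.6], np.float64(5.55)], [[-25.9, -26.9, 1.6], np.float64(5.55)], [[-28.4, -24.3, 1.6], np.float64(5.55)], [[-30.6, -21.4, 1.6], np.float64(5.55)], [[-32.5, -18.3, 1.6], np.float64(5.55)], [[-34.1, -15.1, 1.6], np.float64(5.55)], [[-35.4, -11.7, 1.6], np.float64(5.55)], [[-36.4, -8.2, 1.6], np.float64(5.55)]]
[[[-37.0, -4.7, 1.6], np.float64(5.55)], [[-37.3, -1.1, 1.6], np.float64(5.55)], [[-37.3, 2.5, 1.6], np.float64(5.55)], [[-36.8, 6.1, 1.6], np.float64(5.55)], [[-36.1, 9.7, 1.6], np.float64(5.55)], [[-35.0, 13.1, 1.6], np.float64(5.55)], [[-33.5, 16.4, 1.6], np.float64(5.55)], [[-31.8, 19.6, 1.6], np.float64(5.55)]]
[[[-29.7, 22.6, 1.6], np.float64(5.55)], [[-27.4, 25.4, 1.6], np.float64(5.55)], [[-24.8, 27.9, 1.6], np.float64(5.55)], [[-22.0, 30.2, 1.6], np.float64(5.55)], [[-19.0, 32.1, 1.6], np.float64(5.55)], [[-15.8, 33.8, 1.6], np.float64(5.55)], [[-12.4, 35.2, 1.6], np.float64(5.55)], [[-9.0, 36.2, 1.6], np.float64(5.55)]]
[[[-5.4, 36.9, 1.6], np.float64(5.55)]]
```

Call:
drive_tool --steps '[[[-23,-29,2],5.5],[[-26,-27,2],5.5],[[-28,-24,2],5.5],[[-31,-21,2],5.5],[[-33,-18,2],5.5],[[-34,-15,2],5.5],[[-35,-12,2],5.5],[[-36,-8,2],5.5]]'

```text
time: 0.77
tool_pos: [0.3452, 0.3319, 0.2147]
tcp_rot: [-1.744, -2.613, 0.001]
wrist_force: [0.6, 0.0, 0.3]
width: 1.002
```

Call:
drive_tool --steps '[[[-37,-5,2],5.5],[[-37,-1,2],5.5],[[-37,2,2],5.5],[[-37,6,2],5.5],[[-36,10,2],5.5],[[-35,13,2],5.5],[[-34,16,2],5.5],[[-32,20,2],5.5]]'

```text
time: 1.43
tool_pos: [0.4254, 0.0442, 0.199]
tcp_rot: [-2.596, -1.769, -0.0]
wrist_force: [1.5, -0.7, -1.0]
width: 1.003
```

Call:
drive_tool --steps '[[[-30,23,2],5.5],[[-27,25,2],5.5],[[-25,28,2],5.5],[[-22,30,2],5.5],[[-19,32,2],5.5],[[-16,34,2],5.5],[[-12,35,2],5.5],[[-9,36,2],5.5]]'

```text
time: 2.1
tool_pos: [0.5089, -0.2422, 0.1827]
tcp_rot: [-3.069, -0.667, 0.001]
wrist_force: [0.3, -0.3, 0.0]
width: 1.001
```

```bash
python3 - <<'E'
from h import *
plan(510,-281,190,-72)
c=bot.camera_info("wrist"); print(c)
cv2.imwrite("pics/w1.png",bot.read_camera("wrist")[...,::-1])
E
```

```text
t 2.1 pos [ 508.9 -242.2  182.7] yaw -65.49 tilt [-0.04  0.03] w 1.001 F [ 0.3 -0.3  0. ]
[[[-7.5, 17.9, -3.7], np.float64(3.25)], [[-6.5, 18.3, -3.7], np.float64(3.25)]]
{'fx': 336.3002439707838, 'fy': 336.3002439707838, 'cx': 314.76693918418994, 'cy': 238.5468263425809, 'D': array([0.00777733, 0.        , 0.        , 0.        , 0.        ]), 'position': array([ 0.57318354, -0.21343891,  0.32589806]), 'attitude': array([ 2.43601857, -1.56520785, -0.22503387])}
```

View pics/w1.png

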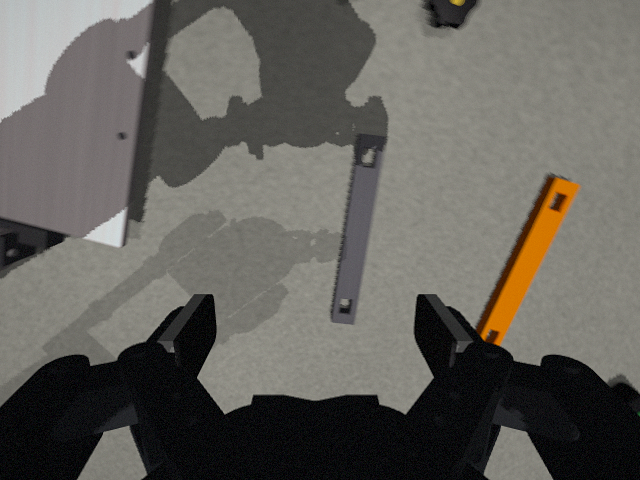

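The wrist view shows the grey bar with slots at about (369,156) and (344,303), lying between the fingers. I'll measure it here and compare with the top view.

```bash
python3 - <<'E'
from h import *
im=cv2.imread("pics/w1.png"); c=bot.camera_info("wrist")
hsv=cv2.cvtColor(im,cv2.COLOR_BGR2HSV)
cut=im[125:335,320:400]; cv2.imwrite("pics/w1c.png",cv2.resize(cut,None,fx=3,fy=3,interpolation=cv2.INTER_NEAREST))
for px in [(369,156),(344,303),(110,135)]: print(px, im[px[1],px[0]], im[min(px[1]+40,479),px[0]])
b,g,r=[im[...,i].astype(int) for i in range(3)]
m=((b>r+6)&(r<110)&(g<110)).astype(np.uint8); m[:, :325]=0; m[:,395:]=0; m[:125]=0; m[335:]=0
m=cv2.morphologyEx(m,cv2.MORPH_OPEN,np.ones((3,3)))
n,l,s,_=cv2.connectedComponentsWithStats(m); i=1+np.argmax(s[1:,4]); print(s[i])
cn=cv2.findContours((l==i).astype(np.uint8),0,2)[0][0].reshape(-1,2)
P=onz(c,cn,.012)[:,:2]*1000
print(cv2.minAreaRect(P.astype(np.float32)))
print(onz(c,[(369,156),(344,303)],.012))
E
```

```text
(369, 156) [132 140 144] [97 93 93]
(344, 303) [132 139 143] [131 136 139]
(110, 135) [113 112 119] [115 115 122]Traceback (most recent call last):
  File "<stdin>", line 9, in <module>
    return _wrapfunc(a, 'argmax', axis=axis, out=out, **kwds)
    return bound(*args, **kwds)
ValueError: attempt to get argmax of an empty sequence
```

View pics/w1c.png

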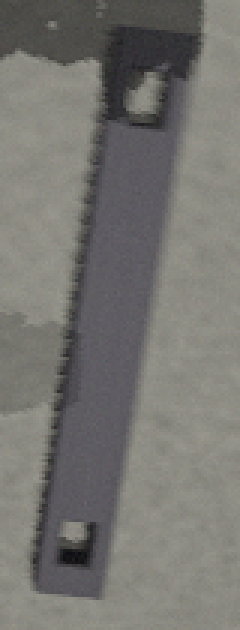

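```bash
python3 - <<'E'
from h import *
im=cv2.imread("pics/w1.png"); c=bot.camera_info("wrist")
im=cv2.GaussianBlur(im,(3,3),0)
b,g,r=[im[...,i].astype(int) for i in range(3)]
m=((b>g)).astype(np.uint8); m[:, :325]=0; m[:,395:]=0; m[:125]=0; m[335:]=0
n,l,s,_=cv2.connectedComponentsWithStats(m); i=1+np.argmax(s[1:,4]); print(s[i])
cn=cv2.findContours((l==i).astype(np.uint8),0,2)[0][0].reshape(-1,2)
P=onz(c,cn,.012)[:,:2]*1000
print(cv2.minAreaRect(P.astype(np.float32)))
print(onz(c,[(320+147/3,125+97/3),(320+76/3,125+540/3)],.006)*1000)
print("slots pred from top:",[ (510.4+t*np.cos(np.radians(18)),-280.8+t*np.sin(np.radians(18))) for t in(75,-75)])
plan(510.4,-280.8,120,-72)
E
```

```text
[ 332  134   53  190 4346]
((510.4081726074219, -293.2863464355469), (189.9892120361328, 24.647294998168945), 17.268117904663086)
[[ 582.47748231 -272.50757304    6.        ]
 [ 437.33315729 -317.91244443    6.        ]]
slots pred from top: [(np.float64(581.7292387221365), np.float64(-257.62372542187893)), (np.float64(439.0707612778635), np.float64(-303.9762745781211))]
t 2.15 pos [ 510.8 -248.4  182.5] yaw -65.85 tilt [ 0.08 -0.3 ] w 0.999 F [ 4.4 -6.3  1.2]
[[[-6.8, 14.7, 31.3], np.float64(3.08)], [[-6.0, 15.0, 31.3], np.float64(3.08)]]
```

The arm was still moving, so that picture and pose don't match. I'll settle over the bar and retake.

Call:
drive_tool --steps '[[[-7,14,10],3.1],[[-6,15,10],3.1],[[0,0,0],0],[[0,0,0],0]]'

```text
time: 2.48
tool_pos: [0.5076, -0.272, 0.162]
tcp_rot: [-3.098, -0.507, 0.003]
wrist_force: [0.7, 0.5, 0.3]
width: 1.004
```

```bash
cat > mb.py <<'E'
from h import *
import sys
c=bot.camera_info("wrist"); im=bot.read_camera("wrist")[...,::-1].copy(); cv2.imwrite(sys.argv[1],im)
im=cv2.GaussianBlur(im,(3,3),0)
b,g,r=[im[...,i].astype(int) for i in range(3)]
m=((b>g)).astype(np.uint8); x0,y0,x1,y1=map(int,sys.argv[2:6]); k=np.zeros_like(m); k[y0:y1,x0:x1]=1; m*=k
n,l,s,_=cv2.connectedComponentsWithStats(m); i=1+np.argmax(s[1:,4]); print(s[i])
cn=cv2.findContours((l==i).astype(np.uint8),0,2)[0][0].reshape(-1,2)
P=onz(c,cn,.012)[:,:2]*1000
print(cv2.minAreaRect(P.astype(np.float32)))
E
python3 mb.py pics/w2.png 260 60 400 400; python3 -c "
from h import *
plan(510.4,-280.8,120,-72)"
```

```text
[ 315  114   32  207 5125]
((508.2652587890625, -284.9103698730469), (189.49058532714844, 24.184986114501953), 17.797374725341797)
t 2.53 pos [ 508.1 -271.6  162.8] yaw -71.35 tilt [-0.07  0.07] w 1.003 F [-0.1 -0.2  0.3]
[[[-0.4, 4.7, 21.4], np.float64(0.32)], [[-0.3, 4.7, 21.4], np.float64(0.32)]]
```

View pics/w2.png

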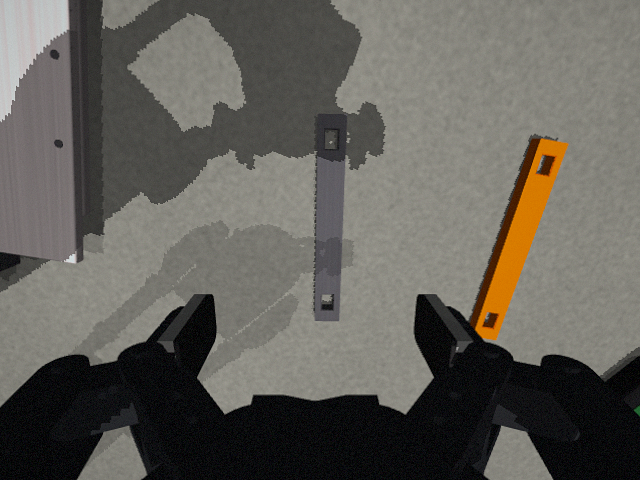

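Wrist and top views agree on the bar to about 4 mm (18° yaw, 189.5×24.2 mm), which is fine for a self-centring grasp. I'll aim between the two and descend.

```bash
python3 -c "
from h import *
plan(509.2,-283,2,-72.2,vmax=20)"
```

```text
t 2.53 pos [ 508.1 -271.6  162.8] yaw -71.35 tilt [-0.07  0.07] w 1.003 F [-0.1 -0.2  0.3]
[[[-0.3, 1.2, 17.9], np.float64(0.09)], [[-0.3, 1.2, 17.9], np.float64(0.09)], [[-0.3, 1.2, 17.9], np.float64(0.09)], [[-0.3, 1.2, 17.9], np.float64(0.09)], [[-0.3, 1.2, 17.9], np.float64(0.09)], [[-0.3, 1.2, 17.9], np.float64(0.09)], [[-0.3, 1.2, 17.9], np.float64(0.09)], [[-0.3, 1.2, 17.9], np.float64(0.09)]]
[[[-0.3, 1.2, 17.9], np.float64(0.09)]]
```

Call:
drive_tool --steps '[[[-1,4,30],0.8],[[-1,4,30],0],[[-0.5,3,30],0],[[0,0,25],0],[[0,0,20],0],[[0,0,15],0],[[0,0,0],0],[[0,0,0],0]]'

```text
time: 3.2
tool_pos: [0.5094, -0.2821, 0.0131]
tcp_rot: [-3.102, -0.489, 0.002]
wrist_force: [0.4, 0.2, 0.4]
width: 1.002
```

```bash
python3 -c "
from h import *
plan(509.2,-283,2,-72.2,vmax=20)"
```

```text
t 3.2 pos [ 509.4 -282.1   13.1] yaw -72.1 tilt [-0.07  0.06] w 1.002 F [0.4 0.2 0.4]
[[[-0.4, 0.8, 11.1], np.float64(0.1)]]
```

Call:
drive_tool --steps '[[[0,1,6],0],[[0,0,5],0],[[0,0,0],0]]'

```text
time: 3.45
tool_pos: [0.5103, -0.2844, 0.0026]
tcp_rot: [3.103, 0.487, 0.001]
wrist_force: [0.1, 1.0, -0.7]
width: 0.999
```

Call:
drive_tool --steps '[[[0,0,0],0],[[0,0,0],0],[[0,0,0],0],[[0,0,0],0],[[0,0,0],0],[[0,0,0],0],[[0,0,0],0],[[0,0,0],0]]' --jaw 0 --force 60

```text
time: 4.12
tool_pos: [0.5104, -0.2846, 0.0028]
tcp_rot: [3.103, 0.486, 0.001]
wrist_force: [-0.3, 0.2, 4.2]
width: 0.259
```

```bash
python3 -c "
from h import *
plan(510,-284.6,150)
plan(608,30.6,150,8.9,vmax=28,start=(510,-284.6,150,-72.2))"
```

```text
t 4.12 pos [ 510.4 -284.6    2.8] yaw -72.2 tilt [ 0.04 -0.03] w 0.259 F [-0.3  0.2  4.2]
[[[-0.1, -0.0, -36.8], np.float64(-0.0)], [[-0.1, -0.0, -36.8], np.float64(-0.0)], [[-0.1, -0.0, -36.8], np.float64(-0.0)], [[-0.1, -0.0, -36.8], np.float64(-0.0)]]
t 4.12 pos [ 510.  -284.6  150. ] yaw -72.2 tilt [ 0.04 -0.03] w 0.259 F [-0.3  0.2  4.2]
[[[15.8, -22.5, -0.0], -6.76], [[18.3, -20.5, -0.0], -6.76], [[20.6, -18.2, -0.0], -6.76], [[22.6, -15.6, -0.0], -6.76], [[24.3, -12.9, -0.0], -6.76], [[25.7, -9.9, -0.0], -6.76], [[26.6, -6.8, -0.0], -6.76], [[27.3, -3.6, -0.0], -6.76]]
[[[27.5, -0.4, -0.0], -6.76], [[27.4, 2.8, -0.0], -6.76], [[26.8, 6.0, -0.0], -6.76], [[25.9, 9.1, -0.0], -6.76]]
```

Call:
drive_tool --steps '[[[0,0,-10],0],[[0,0,-20],0],[[0,0,-25],0],[[0,0,-25],0],[[0,0,-25],0],[[0,0,-25],0],[[0,0,-17],0],[[0,0,0],0]]'

```text
time: 4.78
tool_pos: [0.5124, -0.2859, 0.1543]
tcp_rot: [3.099, 0.485, 0.01]
wrist_force: [1.1, -1.2, -0.0]
width: 0.257
```

Call:
drive_tool --steps '[[[16,-22,0],-6.7],[[18,-20,0],-6.7],[[21,-18,0],-6.7],[[23,-16,0],-6.7],[[24,-13,0],-6.7],[[26,-10,0],-6.7],[[27,-7,0],-6.7],[[27,-4,0],-6.7]]'

```text
time: 5.45
tool_pos: [0.5751, -0.0729, 0.1474]
tcp_rot: [-2.544, -1.84, 0.003]
wrist_force: [0.5, -0.2, -1.7]
width: 0.26
```

Call:
drive_tool --steps '[[[27,0,0],-6.7],[[27,3,0],-6.7],[[27,6,0],-6.7],[[26,9,0],-6.7],[[0,0,0],0],[[0,0,0],0],[[0,0,0],0]]'

```text
time: 6.03
tool_pos: [0.6088, 0.0293, 0.1477]
tcp_rot: [-2.056, -2.373, 0.004]
wrist_force: [0.0, -0.7, -1.6]
width: 0.261
```

```bash
python3 - <<'E'
from h import *
plan(608,30.6,130,8.9,vmax=28)
for n in("wrist","top","scene"): cv2.imwrite(f"pics/{n}3.png",bot.read_camera(n)[...,::-1])
t=cv2.imread("pics/top3.png")[150:330,180:460]; cv2.imwrite("pics/top3c.png",cv2.resize(t,None,fx=2.8,fy=2.8,interpolation=cv2.INTER_CUBIC))
E
```

```text
t 6.03 pos [608.8  29.3 147.7] yaw 8.18 tilt [-0.16 -0.03] w 0.261 F [ 0.  -0.7 -1.6]
[[[1.4, -0.6, 17.7], np.float64(-0.72)]]
```

View pics/wrist3.png

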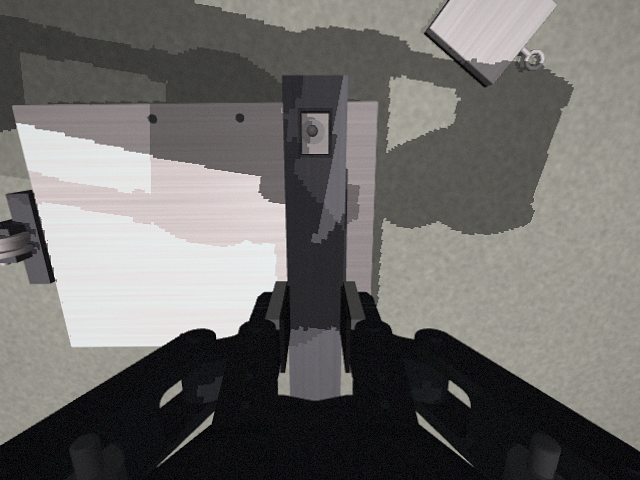

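View pics/scene3.png

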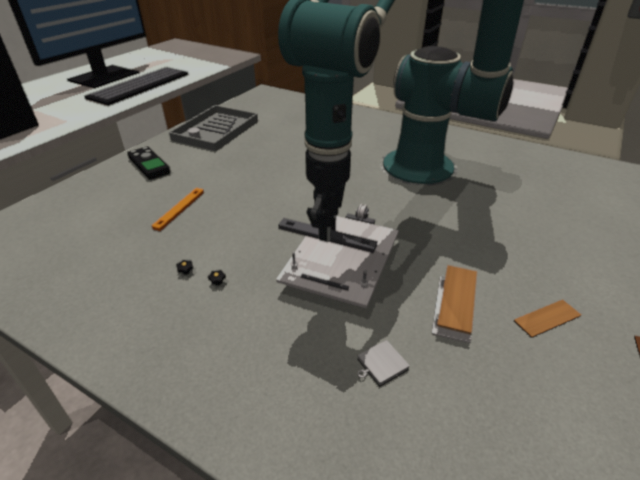

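View pics/top3c.png

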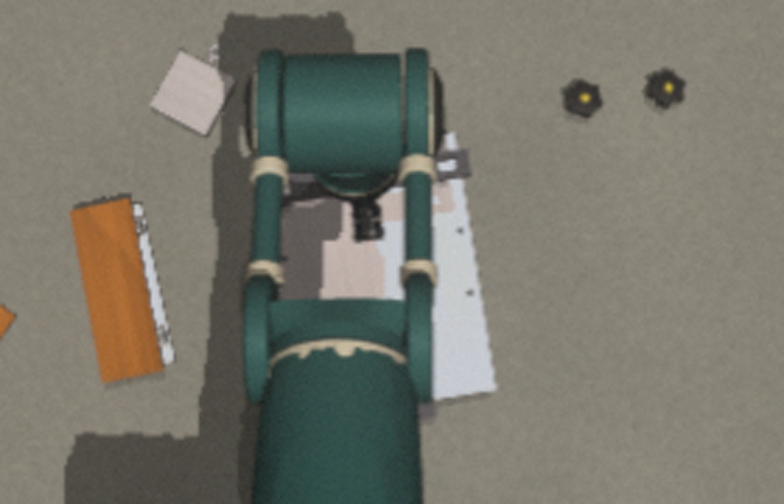

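```bash
python3 - <<'E'
from h import *
im=cv2.imread("pics/wrist3.png"); cut=im[65:185,270:400]
cut=cv2.convertScaleAbs(cut,alpha=1.3,beta=25)
cv2.imwrite("pics/w3c.png",cv2.resize(cut,None,fx=5,fy=5,interpolation=cv2.INTER_NEAREST))
im=cv2.convertScaleAbs(cv2.imread("pics/scene3.png")[190:320,260:420],alpha=1.3); cv2.imwrite("pics/s3c.png",cv2.resize(im,None,fx=4.5,fy=4.5,interpolation=cv2.INTER_CUBIC))
E
```

```text
(no output)
```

View pics/w3c.png

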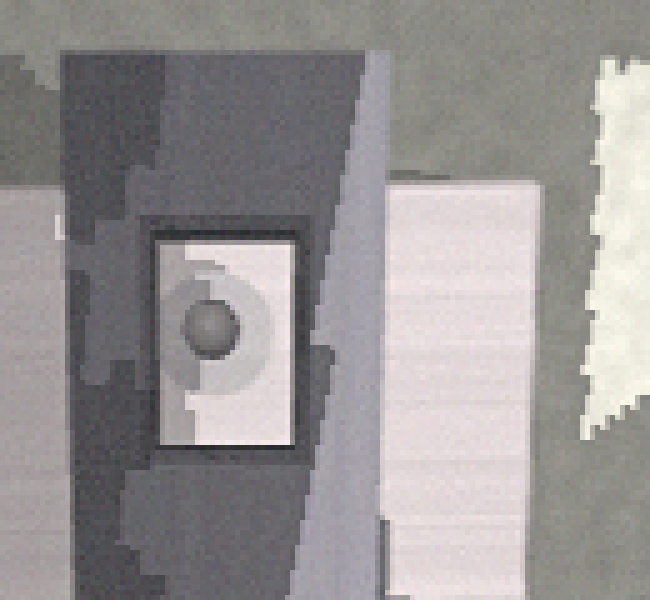

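View pics/s3c.png

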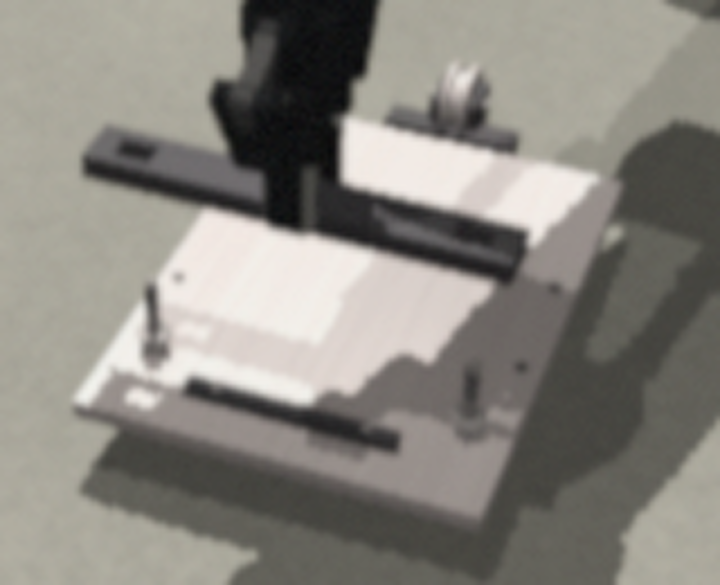

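```bash
python3 - <<'E'
from h import *
s,M=pose(); p=s['tool_pos']; c=bot.camera_info("wrist")
zu=p[2]-.0028
def f(px): return (270+px[0]/5-.0,65+px[1]/5)
def loc(P): return (P-p)@M*1000   # tool frame mm
sl=loc(onz(c,[f((159,240)),f((296,240)),f((296,445)),f((159,445))],zu)); print(sl.round(1), sl.mean(0))
st=loc(onz(c,[f((210,328))],.085)); print("stud in tool",st)
print("stud world", onz(c,[f((210,328))],.085))
# yaw of bed right edge and bar edges in tool frame (fixture x-end edge is along fixture y)
e=onz(c,[f((540,182)),f((525,600))],.045); d=e[0]-e[1]; print("bed end edge yaw",np.degrees(np.arctan2(d[1],d[0]))-90)
e=onz(c,[f((390,52)),f((378,600))],zu+.012); d=e[0]-e[1]; print("bar right top edge yaw",np.degrees(np.arctan2(d[1],d[0]))-90)
e=onz(c,[f((61,52)),f((75,600))],zu+.012); d=e[0]-e[1]; print("bar left edge yaw",np.degrees(np.arctan2(d[1],d[0]))-90, "jaw",jawyaw(M))
ya=np.radians(8.9); print("stud_a from top:",608+75*-np.sin(ya),30.6+75*np.cos(ya))
E
```

```text
[[81.3 -5.7  2.8]
 [81.3  5.5  2.8]
 [65.1  5.7  2.8]
 [65.1 -5.9  2.8]] [73.15915425 -0.10688586  2.79258647]
stud in tool [[76.15866662 -2.06319732 63.66208891]]
stud world [[0.59647491 0.10353278 0.085     ]]
bed end edge yaw 8.974070683858415
bar right top edge yaw 8.366436979148858
bar left edge yaw 8.173946684704518 jaw 8.100789865085405
stud_a from top: 596.3967210275399 104.69698993270418
```

Slot size (11.4×16.2 mm) and stud_a position (596.5, 103.5) check out against the known sizes and the top view (596.4, 104.7). In the wrist view, the stud appears at (312,131), inside the slot centred at (315.5,133.5). Now I'll correct and come down to just above the stud tips.

```bash
python3 -c "
from h import *
plan(608,31.4,97,8.95,vmax=15)"
```

```text
t 6.18 pos [609.3  28.4 148.7] yaw 8.1 tilt [-0.07 -0.02] w 0.26 F [ 0.  -0.2 -0.7]
[[[0.8, -0.2, 12.9], np.float64(-0.21)], [[0.8, -0.2, 12.9], np.float64(-0.21)], [[0.8, -0.2, 12.9], np.float64(-0.21)], [[0.8, -0.2, 12.9], np.float64(-0.21)]]
```

Call:
drive_tool --steps '[[[1,-0.2,10],-0.4],[[1,-0.2,12],-0.4],[[1,-0.2,12],0],[[0.2,-0.2,10],0],[[0,0,7],0],[[0,0,0],0],[[0,0,0],0],[[0,0,0],0]]'

```text
time: 6.85
tool_pos: [0.6091, 0.0325, 0.0985]
tcp_rot: [2.04, 2.389, 0.0]
wrist_force: [0.4, -0.8, -0.9]
width: 0.26
```

```bash
python3 - <<'E'
from h import *
plan(608,31.4,97,8.95,vmax=15)
c=bot.camera_info("wrist");cv2.imwrite(f"pics/w4.png",bot.read_camera("wrist")[...,::-1])
cv2.imwrite(f"pics/s4.png",bot.read_camera("scene")[...,::-1])
im=cv2.imread("pics/w4.png")[65:185,270:400]
cut=cv2.convertScaleAbs(im,alpha=1.3,beta=25)
cv2.imwrite("pics/w4c.png",cv2.resize(cut,None,fx=5,fy=5,interpolation=cv2.INTER_NEAREST))
im=cv2.convertScaleAbs(cv2.imread("pics/s4.png")[190:320,260:420],alpha=1.3); cv2.imwrite("pics/s4c.png",cv2.resize(im,None,fx=4.5,fy=4.5,interpolation=cv2.INTER_CUBIC))
E
```

```text
t 6.85 pos [609.1  32.5  98.5] yaw 9.01 tilt [ 0.03 -0.  ] w 0.26 F [ 0.4 -0.8 -0.9]
[[[-1.0, -1.3, 1.5], np.float64(0.06)]]
```

View pics/w4c.png

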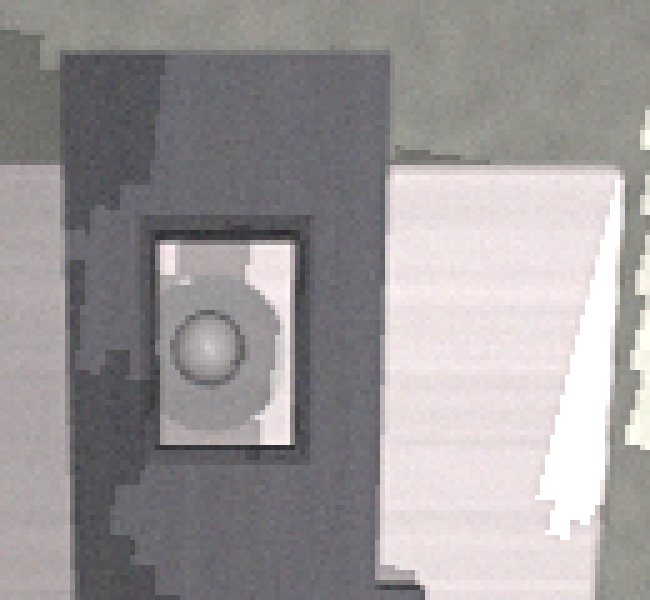

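View pics/s4c.png

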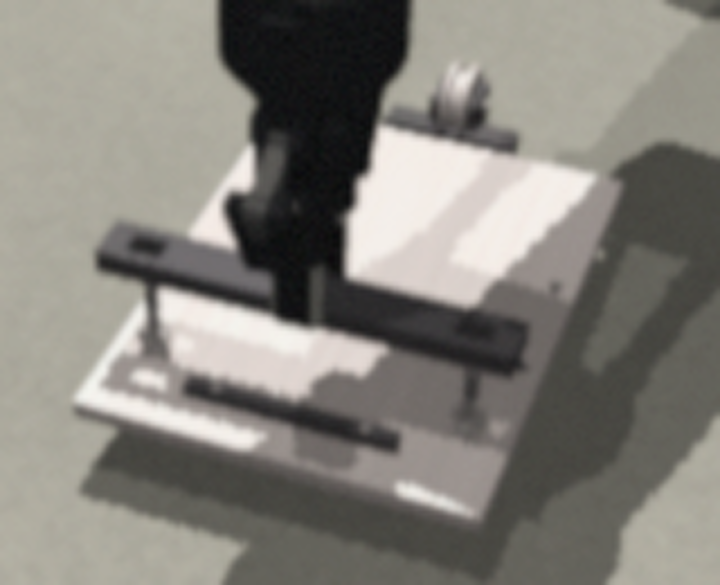

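Call:
drive_tool --steps '[[[-0.5,-1.4,0],0],[[0,0,0],0],[[0,0,5],0],[[0,0,5],0],[[0,0,0],0],[[0,0,0],0]]'

```text
time: 7.45
tool_pos: [0.6067, 0.0318, 0.0874]
tcp_rot: [-2.039, -2.388, 0.002]
wrist_force: [-0.1, 0.6, -1.2]
width: 0.261
```

```bash
cat > look.py <<'E'
from h import *
import sys
n=sys.argv[1]; plan(608,31.4,58,8.95,vmax=10)
cv2.imwrite(f"pics/w{n}.png",bot.read_camera("wrist")[...,::-1])
cv2.imwrite(f"pics/s{n}.png",bot.read_camera("scene")[...,::-1])
a=cv2.convertScaleAbs(cv2.imread(f"pics/w{n}.png")[65:185,270:400],alpha=1.3,beta=25)
a=cv2.resize(a,(390,360),interpolation=cv2.INTER_NEAREST)
b=cv2.convertScaleAbs(cv2.imread(f"pics/s{n}.png")[200:320,270:400],alpha=1.3)
b=cv2.resize(b,(390,360),interpolation=cv2.INTER_CUBIC)
cv2.imwrite(f"pics/c{n}.png",np.hstack([a,b]))
E
python3 look.py 5
```

```text
t 7.45 pos [606.7  31.8  87.4] yaw 9.01 tilt [-0.1 -0. ] w 0.261 F [-0.1  0.6 -1.2]
[[[-0.2, 0.4, 9.8], np.float64(0.02)], [[-0.2, 0.4, 9.8], np.float64(0.02)], [[-0.2, 0.4, 9.8], np.float64(0.02)]]
```

View pics/c5.png

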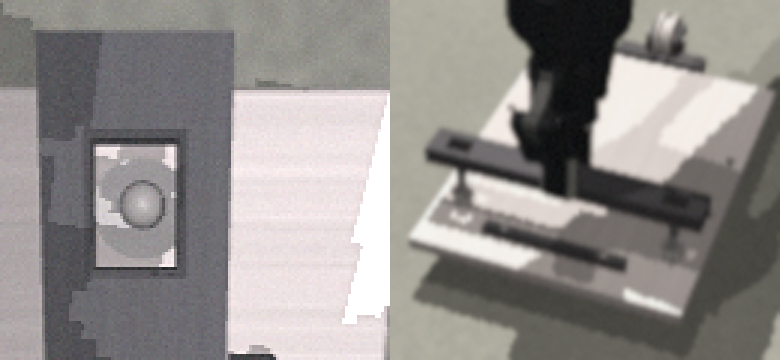

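Call:
drive_tool --steps '[[[0,0.7,3],0],[[0,0,4],0],[[0,0,4],0],[[0,0,4],0],[[0,0,0],0],[[0,0,0],0]]'

```text
time: 8.05
tool_pos: [0.6076, 0.0319, 0.0726]
tcp_rot: [-2.04, -2.388, 0.001]
wrist_force: [-0.1, 0.1, -1.3]
width: 0.261
```

```bash
python3 look.py 6
```

```text
t 8.05 pos [607.6  31.9  72.6] yaw 9.01 tilt [-0.08 -0.  ] w 0.261 F [-0.1  0.1 -1.3]
[[[-0.3, 0.2, 7.3], np.float64(0.03)], [[-0.3, 0.2, 7.3], np.float64(0.03)]]
```

View pics/c6.png

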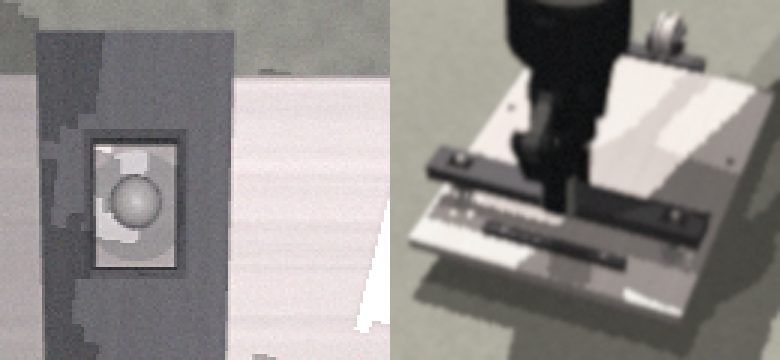

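Both slots are over their studs (the tips show through in each). Lowering onto the springs.

Call:
drive_tool --steps '[[[0,0,4],0],[[0,0,4],0],[[0,0,3],0],[[0,0,2],0],[[0,0,1],0],[[0,0,0],0],[[0,0,0],0]]'

```text
time: 8.73
tool_pos: [0.6081, 0.0319, 0.0592]
tcp_rot: [-2.04, -2.389, 0.0]
wrist_force: [-0.4, -0.5, -1.8]
width: 0.258
```

Call:
drive_tool --steps '[[[0,0,1],0],[[0,0,0.5],0],[[0,0,0],0],[[0,0,0],0]]'

```text
time: 9.07
tool_pos: [0.6085, 0.032, 0.0582]
tcp_rot: [2.04, 2.389, 0.001]
wrist_force: [-0.3, -0.5, 0.7]
width: 0.259
```

Call:
drive_tool --steps '[[[0,0,0],0],[[0,0,0],0],[[0,0,0],0],[[0,0,0],0],[[0,0,-3],0],[[0,0,-10],0],[[0,0,-20],0],[[0,0,-30],0]]' --jaw 0.6

```text
time: 9.73
tool_pos: [0.6057, 0.0319, 0.1191]
tcp_rot: [-2.037, -2.386, 0.006]
wrist_force: [-0.4, -0.2, -0.1]
width: 0.601
```

Call:
drive_tool --steps '[[[0,0,-30],0],[[0,0,-20],0],[[0,0,0],0],[[0,0,0],0]]' --jaw 1

```text
time: 10.07
tool_pos: [0.6098, 0.032, 0.1739]
tcp_rot: [2.038, 2.386, 0.005]
wrist_force: [0.2, 0.1, -0.7]
width: 1.001
```

```bash
python3 look.py 7
```

```text
t 10.07 pos [609.8  32.  173.9] yaw 9.01 tilt [0.3 0. ] w 1.001 F [ 0.2  0.1 -0.7]
[[[-0.0, -0.2, 9.7], np.float64(0.01)], [[-0.0, -0.2, 9.7], np.float64(0.01)], [[-0.0, -0.2, 9.7], np.float64(0.01)], [[-0.0, -0.2, 9.7], np.float64(0.01)], [[-0.0, -0.2, 9.7], np.float64(0.01)], [[-0.0, -0.2, 9.7], np.float64(0.01)], [[-0.0, -0.2, 9.7], np.float64(0.01)], [[-0.0, -0.2, 9.7], np.float64(0.01)]]
[[[-0.0, -0.2, 9.7], np.float64(0.01)], [[-0.0, -0.2, 9.7], np.float64(0.01)], [[-0.0, -0.2, 9.7], np.float64(0.01)], [[-0.0, -0.2, 9.7], np.float64(0.01)]]
```

View pics/w7.png

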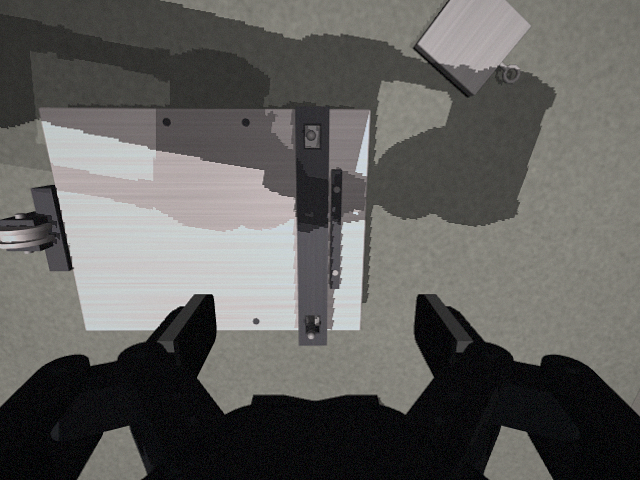

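View pics/c7.png

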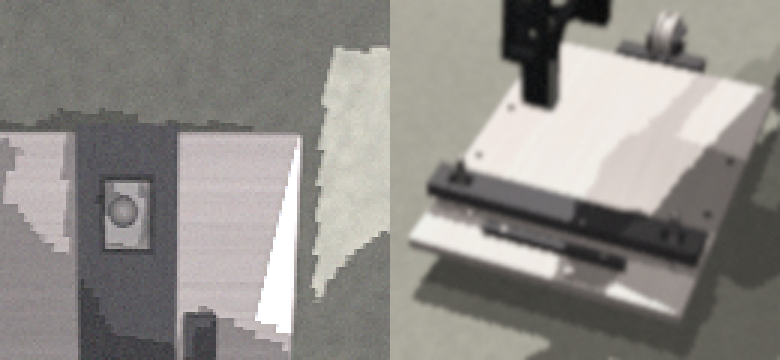

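The bar is resting on both springs, with both studs through its slots (seen in the wrist view at (312,136) and (312,326)). Next, the sample: jaw yaw −78.3° at (516,271).

```bash
python3 - <<'E'
from h import *
plan(516.4,271,150,-78.3,vmax=28)
c=bot.camera_info("wrist"); 
E
```

```text
t 10.17 pos [607.5  31.9 170.3] yaw 9.01 tilt [-0.06 -0.  ] w 1.001 F [ 0.4 -0.2 -0.6]
[[[19.3, -4.0, 1.6], np.float64(6.72)], [[18.7, -6.3, 1.6], np.float64(6.72)], [[17.8, -8.4, 1.6], np.float64(6.72)], [[16.7, -10.4, 1.6], np.float64(6.72)], [[15.4, -12.3, 1.6], np.float64(6.72)], [[13.8, -14.0, 1.6], np.float64(6.72)], [[12.1, -15.5, 1.6], np.float64(6.72)], [[10.2, -16.8, 1.6], np.float64(6.72)]]
[[[8.1, -17.9, 1.6], np.float64(6.72)], [[6.0, -18.7, 1.6], np.float64(6.72)], [[3.8, -19.3, 1.6], np.float64(6.72)], [[1.5, -19.6, 1.6], np.float64(6.72)], [[-0.8, -19.7, 1.6], np.float64(6.72)]]
```

Call:
drive_tool --steps '[[[19,-4,1],6.7],[[19,-6,1],6.7],[[18,-8,1],6.7],[[17,-10,1],6.7],[[15,-12,1],6.7],[[14,-14,1],6.7],[[12,-16,1],6.7],[[10,-17,1],6.7]]'

```text
time: 10.83
tool_pos: [0.5509, 0.1798, 0.1605]
tcp_rot: [-2.901, -1.204, 0.006]
wrist_force: [0.4, 0.2, 0.7]
width: 0.998
```

Call:
drive_tool --steps '[[[8,-18,2],6.7],[[6,-19,2],6.7],[[4,-19,2],6.7],[[1,-20,2],6.7],[[-1,-20,2],6.7],[[0,0,0],0],[[0,0,0],0],[[0,0,0],0]]'

```text
time: 11.5
tool_pos: [0.5161, 0.2709, 0.1515]
tcp_rot: [3.123, 0.33, -0.003]
wrist_force: [0.0, 0.4, 0.4]
width: 1.0
```

```bash
python3 - <<'E'
from h import *
c=bot.camera_info("wrist"); im=bot.read_camera("wrist")[...,::-1].copy(); cv2.imwrite("pics/w8.png",im)
hsv=cv2.cvtColor(im,cv2.COLOR_BGR2HSV)
m=((hsv[...,1]>110)&(hsv[...,0]<22)).astype(np.uint8)
n,l,s,ce=cv2.connectedComponentsWithStats(m)
for i in range(1,n):
    if s[i,4]<1500: continue
    cn=cv2.findContours((l==i).astype(np.uint8),0,2)[0][0].reshape(-1,2)
    print(s[i],cv2.minAreaRect((onz(c,cn,.035)[:,:2]*1000).astype(np.float32)))
plan(516.4,271,100,-78.3)
E
```

```text
[  274   121    83   207 15606] ((515.1880493164062, 270.9501953125), (170.15567016601562, 60.30735778808594), 11.570136070251465)
[  64  189  129  126 6847] ((465.8487548828125, 416.5957946777344), (40.69626235961914, 116.46154022216797), 55.159786224365234)
t 11.55 pos [516.5 270.8 151.9] yaw -78.01 tilt [-0.07 -0.07] w 1.0 F [ 0.6  0.3 -0.2]
[[[-0.0, -0.1, 26.0], np.float64(0.15)], [[-0.0, -0.1, 26.0], np.float64(0.15)]]
```

View pics/w8.png

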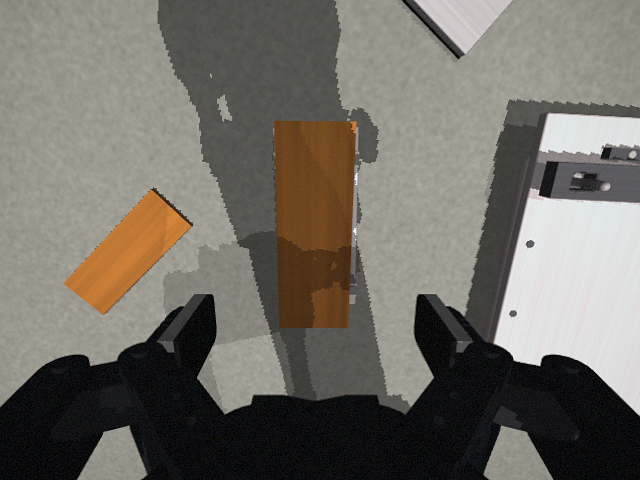

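Call:
drive_tool --steps '[[[-1,0,25],0.4],[[0,0,30],0],[[0,0,25],0],[[0,0,20],0],[[0,0,15],0],[[0,0,10],0],[[0,0,2],0],[[0,0,0],0]]'

```text
time: 12.22
tool_pos: [0.5156, 0.2706, 0.0252]
tcp_rot: [3.125, 0.314, -0.002]
wrist_force: [-0.2, -0.2, 1.3]
width: 0.999
```

```bash
python3 - <<'E'
from h import *
plan(515.5,271,25,-78.4)
E
```

```text
t 12.22 pos [515.6 270.6  25.2] yaw -78.52 tilt [-0.07 -0.04] w 0.999 F [-0.2 -0.2  1.3]
[[[-0.1, -0.4, 0.2], np.float64(-0.12)]]
```

Call:
drive_tool --steps '[[[0,0,0],0],[[0,0,0],0],[[0,0,0],0],[[0,0,0],0],[[0,0,0],0],[[0,0,0],0],[[0,0,0],0]]' --jaw 0 --force 50

```text
time: 12.8
tool_pos: [0.5172, 0.272, 0.028]
tcp_rot: [-3.125, -0.315, -0.005]
wrist_force: [-1.0, -0.8, 6.4]
width: 0.671
```

Call:
drive_tool --steps '[[[0,0,-5],0],[[0,0,-10],0],[[0,0,0],0],[[0,0,0],0]]'

```text
time: 13.13
tool_pos: [0.5166, 0.272, 0.0421]
tcp_rot: [-3.125, -0.315, -0.004]
wrist_force: [-0.2, -0.7, -0.4]
width: 0.668
```

```bash
python3 - <<'E'
from h import *
plan(515.5,271,150)
cv2.imwrite("pics/w9.png",bot.read_camera("wrist")[...,::-1])
cv2.imwrite("pics/s9.png",cv2.resize(bot.read_camera("scene")[200:380,380:620,::-1],None,fx=3,fy=3))
E
```

```text
t 13.13 pos [516.6 272.   42.1] yaw -78.48 tilt [0.13 0.06] w 0.668 F [-0.2 -0.7 -0.4]
[[[-0.4, 0.3, -36.0], np.float64(-0.0)], [[-0.4, 0.3, -36.0], np.float64(-0.0)], [[-0.4, 0.3, -36.0], np.float64(-0.0)]]
```

View pics/w9.png

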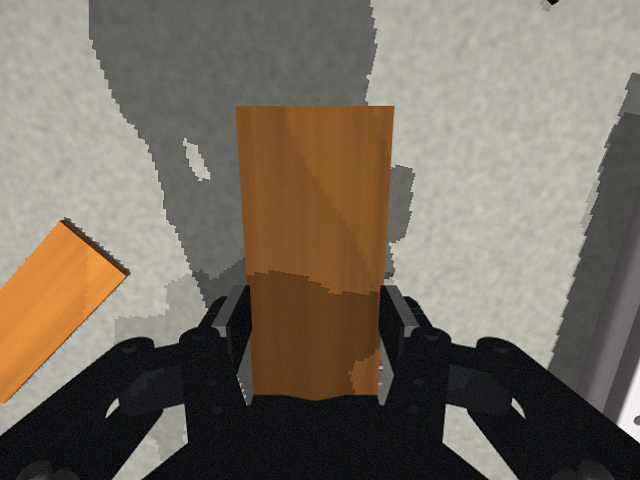

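View pics/s9.png

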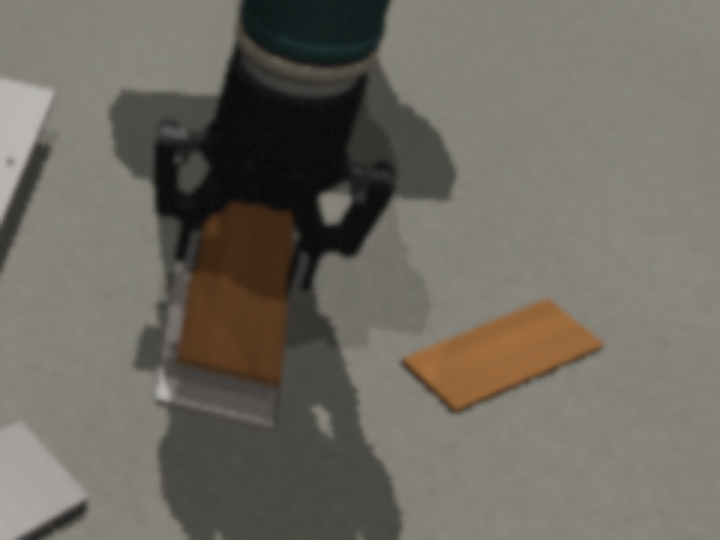

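```bash
python3 - <<'E'
from h import *
c=bot.camera_info("wrist"); s,M=pose(); p=s['tool_pos']
im=cv2.imread("pics/w9.png"); hsv=cv2.cvtColor(im,cv2.COLOR_BGR2HSV)
m=((hsv[...,1]>110)&(hsv[...,0]<22))
rows=[]
for r in list(range(112,275,20)):
    x=np.where(m[r,200:420])[0]+200; rows.append((r,x.min(),x.max()+1))
L=np.array([(a,r+.0) for r,a,b in rows]);Rr=np.array([(b,r+.0) for r,a,b in rows])
# solve plane height in tool frame giving width 60 per row (flat plank): scan by linear: width prop to depth
for r,a,b in rows:
    o,d=ray(c,[(a,r),(b,r)]); dt=d@M; ot=(o-p)@M
    # points with equal tool-x and z approx: separation 60
    k=.060/np.linalg.norm(dt[1]-dt[0]); mid=ot+dt.mean(0)*k
    print(r,a,b,(mid*1000).round(1))
x=np.where(m[:,315])[0]; print("far end row",x.min())
E
```

```text
112 236 394 [80.9  0.5 -7. ]
132 237 393 [73.6  0.5 -7.5]
152 238 391 [66.2  0.3 -7. ]
172 239 390 [58.5  0.3 -7.5]
192 241 389 [50.5  0.5 -7. ]
212 242 388 [42.3  0.5 -7.5]
232 243 387 [33.9  0.5 -7.9]
252 245 386 [25.   0.7 -7.4]
272 246 384 [15.6  0.5 -6.9]
far end row 106
```

The sample is held flat, aligned with the jaws. Its top is about 7.3 mm above the TCP, so its underside is at TCP level. Lift and carry it to over the bed.

```bash
python3 - <<'E'
from h import *
plan(501.4,13.6,150,-81.05,vmax=28,start=(516,272,150,-78.5))
E
```

```text
t 13.23 pos [516. 272. 150.] yaw -78.5 tilt [0.01 0.01] w 0.673 F [-0.3 -0.4 -0.6]
[[[-6.6, 25.0, -0.0], 0.25], [[-6.5, 25.1, -0.0], 0.25], [[-6.4, 25.1, -0.0], 0.25], [[-6.2, 25.1, -0.0], 0.25], [[-6.1, 25.1, -0.0], 0.25], [[-6.0, 25.2, -0.0], 0.25], [[-5.9, 25.2, -0.0], 0.25], [[-5.8, 25.2, -0.0], 0.25]]
[[[-5.7, 25.2, -0.0], 0.25], [[-5.6, 25.3, -0.0], 0.25]]
```

Call:
drive_tool --steps '[[[0,0,-15],0],[[0,0,-25],0],[[0,0,-25],0],[[0,0,-22],0],[[0,0,-15],0],[[0,0,-6],0]]'

```text
time: 13.73
tool_pos: [0.5172, 0.2721, 0.1515]
tcp_rot: [-3.124, -0.315, -0.006]
wrist_force: [0.1, 0.3, -0.2]
width: 0.666
```

Call:
drive_tool --steps '[[[-4,14,0],0.3],[[-6,25,0],0.3],[[-7,27,0],0.3],[[-7,27,0],0.3],[[-7,27,0],0.3],[[-7,27,0],0.3],[[-6,27,0],0.3],[[-6,27,0],0.3]]'

```text
time: 14.4
tool_pos: [0.5007, 0.0627, 0.1467]
tcp_rot: [3.131, 0.249, -0.005]
wrist_force: [0.4, -0.6, -0.1]
width: 0.671
```

Call:
drive_tool --steps '[[[-6,25,0],0.2],[[-5,18,0],0],[[-2,8,0],0],[[0,0,5],0],[[0,0,0],0],[[0,0,0],0]]'

```text
time: 14.9
tool_pos: [0.4971, 0.013, 0.1426]
tcp_rot: [-3.131, -0.244, 0.003]
wrist_force: [0.4, -0.6, -0.5]
width: 0.671
```

```bash
cat > fx.py <<'E'
from h import *
O=np.array([608.1,30.4]); A=np.radians(8.95)
def fix(xy): d=np.array(xy)[:2]-O; return np.array([d[0]*np.cos(A)+d[1]*np.sin(A), -d[0]*np.sin(A)+d[1]*np.cos(A)])
def wld(x,y): return O+np.array([x*np.cos(A)-y*np.sin(A), x*np.sin(A)+y*np.cos(A)])
E
python3 - <<'E'
from fx import *
w=wld(-107,0); plan(w[0],w[1],100,-81.05)
s,M=pose(); print("TCP in fixture",fix(s['tool_pos']*1000))
cv2.imwrite("pics/w10.png",bot.read_camera("wrist")[...,::-1])
E
```

```text
t 14.9 pos [497.1  13.  142.6] yaw -81.08 tilt [-0.12  0.03] w 0.671 F [ 0.4 -0.6 -0.5]
[[[2.7, 0.0, 21.3], np.float64(-0.01)], [[2.7, 0.0, 21.3], np.float64(-0.01)]]
TCP in fixture [-1.12331553e+02  8.03161717e-02]
```

View pics/w10.png

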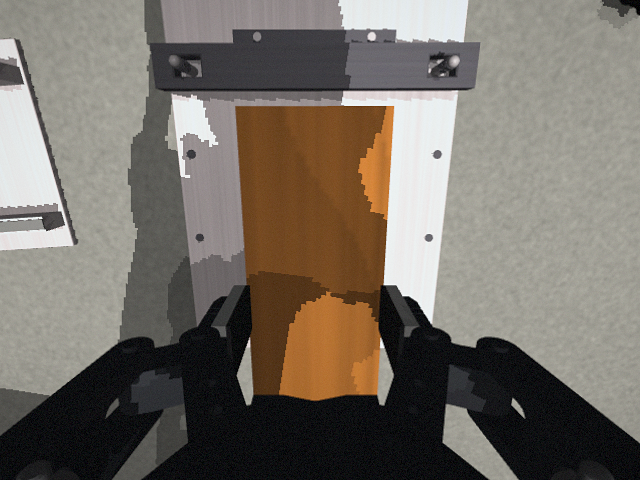

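Call:
drive_tool --steps '[[[2,0,15],0],[[2,0,25],0],[[0,0,22],0],[[0,0,15],0],[[0,0,8],0],[[0,0,4],0],[[0,0,0],0],[[0,0,0],0]]'

```text
time: 15.62
tool_pos: [0.5026, 0.0133, 0.0555]
tcp_rot: [3.132, 0.245, 0.002]
wrist_force: [-0.3, -0.1, -0.2]
width: 0.666
```

```bash
cat > lk.py <<'E'
from fx import *
import sys
s,M=pose(); print("t",s['time'],"TCP fix",fix(s['tool_pos']*1000).round(1),"z",(s['tool_pos'][2]*1000).round(1),"yaw",jawyaw(M).round(2),"F",s['wrist_force'].round(1),"w",s['width'].round(3))
c=bot.camera_info("wrist"); im=bot.read_camera("wrist")[...,::-1].copy(); cv2.imwrite(f"pics/w{sys.argv[1]}.png",im)
if len(sys.argv)>2: cv2.imwrite(f"pics/s{sys.argv[1]}.png",cv2.resize(bot.read_camera("scene")[190:320,270:420,::-1],None,fx=5,fy=5,interpolation=cv2.INTER_CUBIC))
E
python3 lk.py 11 s
```

```text
Traceback (most recent call last):
  File "lk.py", line 3, in <module>
    s,M=pose(); print("t",s['time'],"TCP fix",fix(s['tool_pos']*1000).round(1),"z",(s['tool_pos'][2]*1000).round(1),"yaw",jawyaw(M).round(2),"F",s['wrist_force'].round(1),"w",s['width'].round(3))
                                                                                                                                                                               ^^^^^^^^^^^^^^^^
AttributeError: 'float' object has no attribute 'round'
```

```bash
sed -i "s/s\['width'\].round(3)/round(s['width'],3)/" lk.py; python3 lk.py 11 s
```

```text
t 15.6167 TCP fix [-106.8   -0.5] z 55.5 yaw -81.06 F [-0.3 -0.1 -0.2] w 0.666
```

View pics/w11.png

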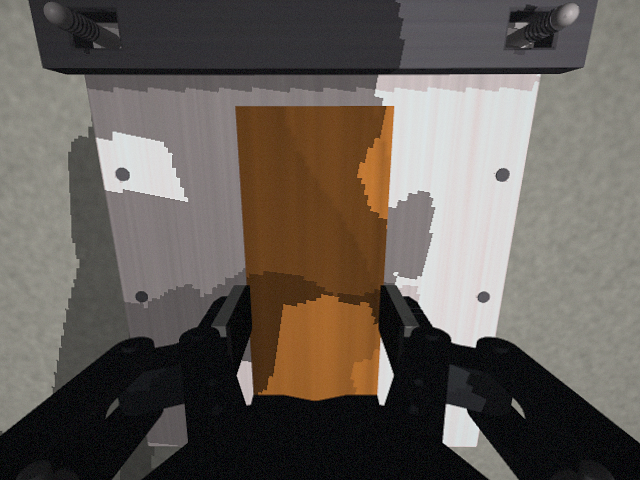

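View pics/s11.png

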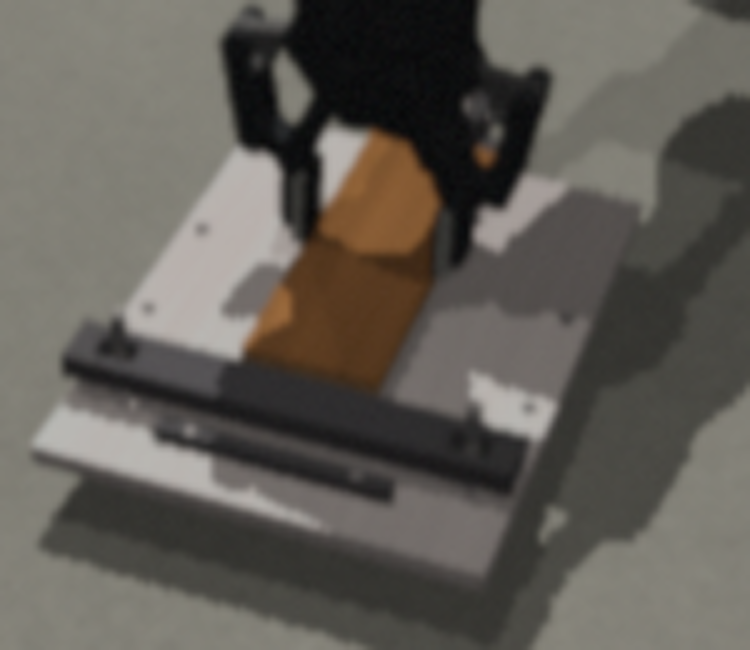

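The view is symmetric: bed edges at about 93/535 and the sample at 236/394 in row 106. I'll lower it until it touches.

Call:
drive_tool --steps '[[[0,0,4],0],[[0,0,4],0],[[0,0,1.5],0],[[0,0,0],0],[[0,0,0],0]]'

```text
time: 16.13
tool_pos: [0.5018, 0.0128, 0.0452]
tcp_rot: [-3.132, -0.244, 0.0]
wrist_force: [-0.0, -0.0, -0.6]
width: 0.674
```

Call:
drive_tool --steps '[[[0,0,0.5],0],[[0,0,0.5],0],[[0,0,0],0],[[0,0,0],0]]'

```text
time: 16.47
tool_pos: [0.5019, 0.0129, 0.045]
tcp_rot: [3.132, 0.244, -0.0]
wrist_force: [-3.2, 0.4, 5.7]
width: 0.668
```

Call:
drive_tool --steps '[[[4,0,0],0],[[5,0,0],0],[[5,0,0],0],[[5,0,0],0],[[4,0,0],0],[[0,0,0],0],[[0,0,0],0]]'

```text
time: 17.05
tool_pos: [0.5247, 0.0164, 0.045]
tcp_rot: [3.132, 0.244, -0.0]
wrist_force: [-2.8, -1.1, 6.4]
width: 0.667
```

```bash
python3 lk.py 12 s
```

```text
t 17.05 TCP fix [-84.5  -0.8] z 45.0 yaw -81.09 F [-2.8 -1.1  6.4] w 0.667
```

View pics/w12.png

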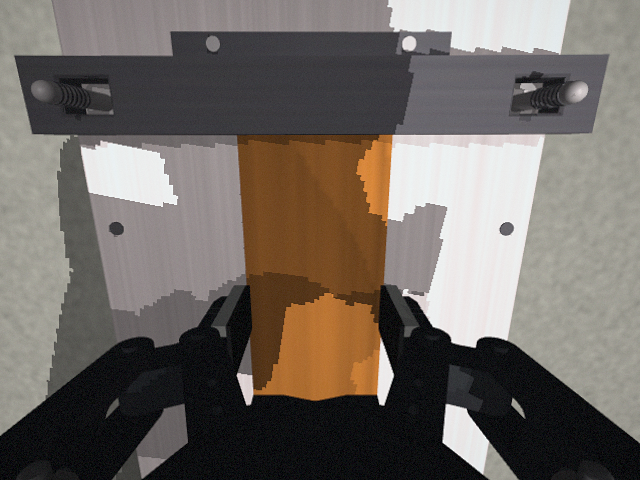

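View pics/s12.png

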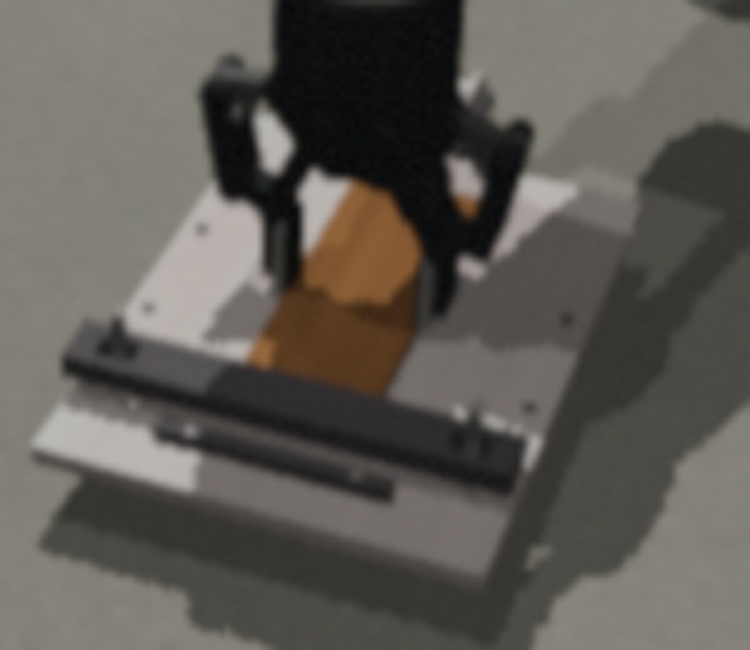

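```bash
cat > sq.py <<'E'
from h import *
import sys
im=cv2.imread(sys.argv[1]); c=bot.camera_info("wrist"); s,M=pose(); p=s['tool_pos']
rows=[int(a) for a in sys.argv[2].split(',')]
def loc(px,z): return ((onz(c,px,z)-p)@M*1000).round(1)
hsv=cv2.cvtColor(im,cv2.COLOR_BGR2HSV); m=((hsv[...,1]>110)&(hsv[...,0]<22))
g=cv2.cvtColor(im,cv2.COLOR_BGR2GRAY)
for r in rows:
    x=np.where(m[r,200:420])[0]+200; l=loc([(x.min(),r),(x.max()+1,r)],.052); print("sample",r,l[:,:2].tolist(),"mid",l[:,1].mean(), "w",l[1,1]-l[0,1])
# screws
for name,pts,z in eval(sys.argv[3]): 
    l=loc(pts,z); print(name,l[:,:2].tolist(),"mid",l[:,1].mean(),"ang",np.degrees(np.arctan2(l[1,0]-l[0,0],l[1,1]-l[0,1])).round(2))
E
python3 sq.py pics/w12.png 150,180,210,240,265 "[('holes',[(117,229),(506,229)],.045),('tips',[(42,91),(577,91)],.085),('barfront',[(33,133),(592,132)],.055+.0),('bartopback',[(15,56),(609,54)],.067),('stopback',[(171,31),(451,31)],.052)]"
```

```text
sample 150 [[67.0, -29.6], [67.0, 30.3]] mid 0.34999999999999964 w 59.900000000000006
sample 180 [[55.3, -29.6], [55.4, 30.6]] mid 0.5 w 60.2
sample 210 [[43.1, -29.5], [43.1, 30.6]] mid 0.5500000000000007 w 60.1
sample 240 [[30.2, -29.4], [30.3, 30.5]] mid 0.5500000000000007 w 59.9
sample 265 [[18.9, -29.2], [19.0, 30.8]] mid 0.8000000000000007 w 60.0
holes [[33.1, -86.4], [33.3, 84.4]] mid -1.0 ang 0.07
tips [[83.8, -76.5], [83.9, 74.4]] mid -1.0499999999999972 ang 0.04
barfront [[73.0, -105.6], [73.5, 104.6]] mid -0.5 ang 0.14
bartopback [[96.4, -96.2], [97.1, 95.0]] mid -0.6000000000000014 ang 0.21
stopback [[107.9, -50.9], [108.0, 49.0]] mid -0.9499999999999993 ang 0.06
```

The sample is 1.5 mm off the fixture midline (studs, holes and stop all give about −1.0; the sample gives +0.5), and square to within about 0.3°. I'll correct this while sliding.

Call:
drive_tool --steps '[[[4,-0.7,0],0],[[4,-0.8,0],0],[[3,0,0],0],[[2,0,0],0],[[0,0,0],0],[[0,0,0],0]]'

```text
time: 17.65
tool_pos: [0.5365, 0.0198, 0.045]
tcp_rot: [3.132, 0.244, -0.003]
wrist_force: [-4.1, -1.0, 7.2]
width: 0.665
```

Call:
drive_tool --steps '[[[1.5,0,0],0],[[1.5,0,0],0],[[0,0,0],0],[[0,0,0],0]]'

```text
time: 17.98
tool_pos: [0.539, 0.0202, 0.045]
tcp_rot: [3.132, 0.244, -0.004]
wrist_force: [-5.1, -0.7, 9.0]
width: 0.67
```

```bash
python3 lk.py 13
```

```text
t 17.9833 TCP fix [-69.8   0.7] z 45.0 yaw -81.09 F [-5.1 -0.7  9. ] w 0.67
```

View pics/w13.png

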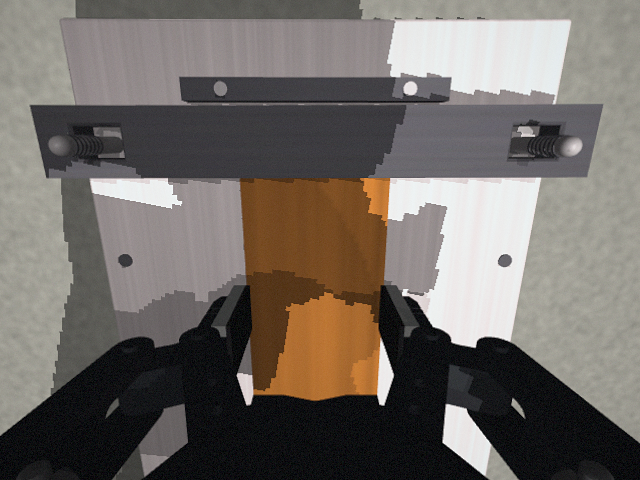

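Call:
drive_tool --steps '[[[1,0,0],0],[[1,0,0],0],[[0,0,0],0],[[0,0,0],0]]'

```text
time: 18.37
tool_pos: [0.5408, 0.0205, 0.045]
tcp_rot: [3.132, 0.244, -0.005]
wrist_force: [-6.7, -1.3, 10.3]
width: 0.668
```

Call:
drive_tool --steps '[[[1,0,0],0],[[0,0,0],0],[[0,0,0],0]]'

```text
time: 18.62
tool_pos: [0.5409, 0.0205, 0.045]
tcp_rot: [3.132, 0.244, -0.008]
wrist_force: [-9.0, -1.3, 12.2]
width: 0.668
```

Call:
drive_tool --steps '[[[1,0,0],0],[[0,0,0],0],[[0,0,0],0]]'

```text
time: 18.87
tool_pos: [0.5409, 0.0205, 0.0449]
tcp_rot: [3.132, 0.244, -0.011]
wrist_force: [-11.0, -2.0, 14.5]
width: 0.671
```

```bash
python3 lk.py 14 s
```

```text
t 18.8667 TCP fix [-67.9   0.7] z 44.9 yaw -81.07 F [-11.   -2.   14.5] w 0.671
```

View pics/w14.png

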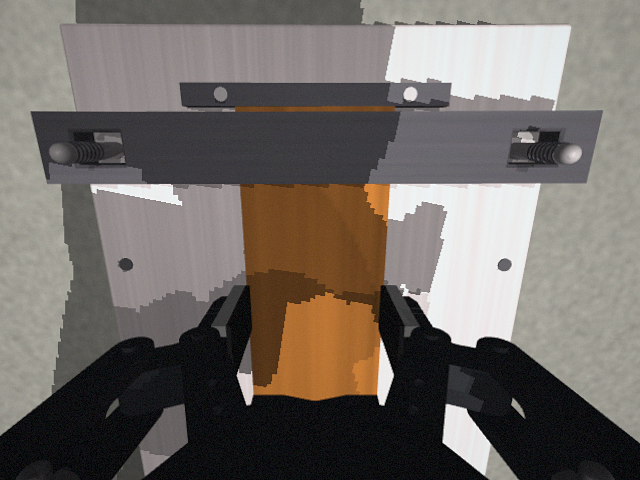

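View pics/s14.png

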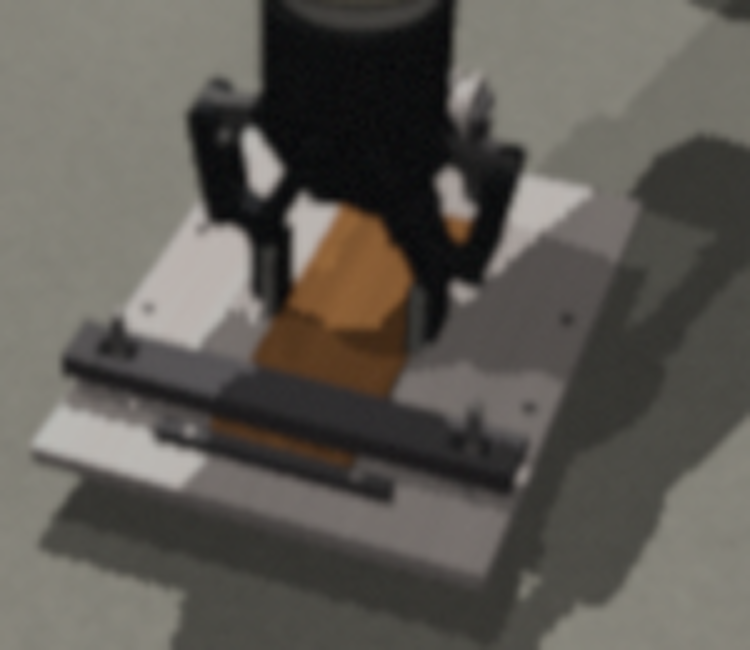

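The plank is at the stop: its end shows as an orange strip at row ~108, columns 236–395, between bar and stop. Checking square and centred.

```bash
python3 sq.py pics/w14.png 195,215,235,255,270 "[('holes',[(125.5,264.5),(504.5,264.5)],.045),('tips',[(62,153),(570,153)],.085),('barfrontTop',[(48,183),(586,183)],.067),('barbackTop',[(32,111),(603,110)],.067),('stopback',[(180,83),(451,83)],.052)]"
python3 - <<'E'
import cv2
im=cv2.imread("pics/w14.png")[70:130,160:480]
cv2.imwrite("pics/w14c.png",cv2.resize(cv2.convertScaleAbs(im,alpha=1.5,beta=15),None,fx=2.5,fy=5,interpolation=cv2.INTER_NEAREST))
E
```

```text
sample 195 [[49.3, -29.4], [49.4, 30.5]] mid 0.5500000000000007 w 59.9
sample 215 [[41.1, -29.6], [41.1, 30.6]] mid 0.5 w 60.2
sample 235 [[32.5, -29.2], [32.5, 30.8]] mid 0.8000000000000007 w 60.0
sample 255 [[23.6, -29.3], [23.6, 30.5]] mid 0.5999999999999996 w 59.8
sample 270 [[16.7, -29.3], [16.8, 30.4]] mid 0.5499999999999989 w 59.7
holes [[16.6, -85.1], [16.8, 86.2]] mid 0.5500000000000043 ang 0.07
tips [[66.8, -74.1], [66.9, 75.6]] mid 0.75 ang 0.04
barfrontTop [[55.8, -94.4], [56.0, 96.7]] mid 1.1499999999999986 ang 0.06
barbackTop [[79.8, -94.2], [80.2, 96.7]] mid 1.25 ang 0.12
stopback [[90.8, -49.3], [90.9, 50.7]] mid 0.7000000000000028 ang 0.06
```

View pics/w14c.png

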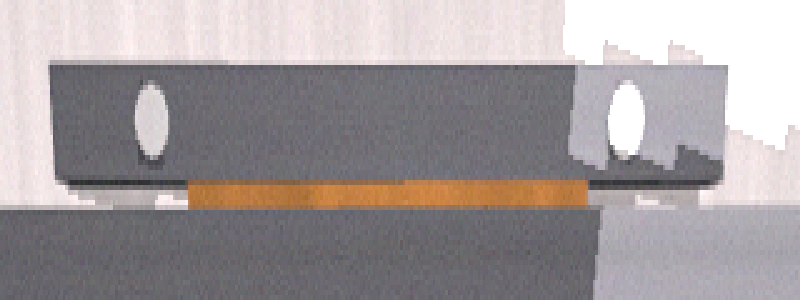

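Square, centred (the sample mid is 0.6, the studs and stop 0.7) and against the stop, with the bar undisturbed. Now a firmer grip and press.

Call:
drive_tool --steps '[[[0,0,0],0],[[0,0,0.5],0],[[0,0,0.5],0],[[0,0,0],0],[[0,0,0],0],[[0,0,0],0]]' --jaw 0 --force 80

```text
time: 19.47
tool_pos: [0.5409, 0.0205, 0.0452]
tcp_rot: [3.132, 0.244, -0.012]
wrist_force: [-15.1, -2.1, 23.3]
width: 0.657
```

```bash
python3 lk.py 15 s; python3 sq.py pics/w15.png 195,235,270 "[('holes',[(125.5,264.5),(504.5,264.5)],.045)]"; python3 - <<'E'
from h import *
im=bot.read_camera("top")[150:330,180:460,::-1]; cv2.imwrite("pics/t15.png",cv2.resize(im,None,fx=2.5,fy=2.5))
E
```

```text
t 19.4667 TCP fix [-67.9   0.7] z 45.2 yaw -81.08 F [-15.1  -2.1  23.3] w 0.657
sample 195 [[49.3, -29.5], [49.3, 30.6]] mid 0.5500000000000007 w 60.1
sample 235 [[32.4, -29.3], [32.4, 30.4]] mid 0.5499999999999989 w 59.7
sample 270 [[16.6, -29.4], [16.6, 30.5]] mid 0.5500000000000007 w 59.9
holes [[16.4, -85.3], [16.6, 86.4]] mid 0.5500000000000043 ang 0.07
```

View pics/w15.png

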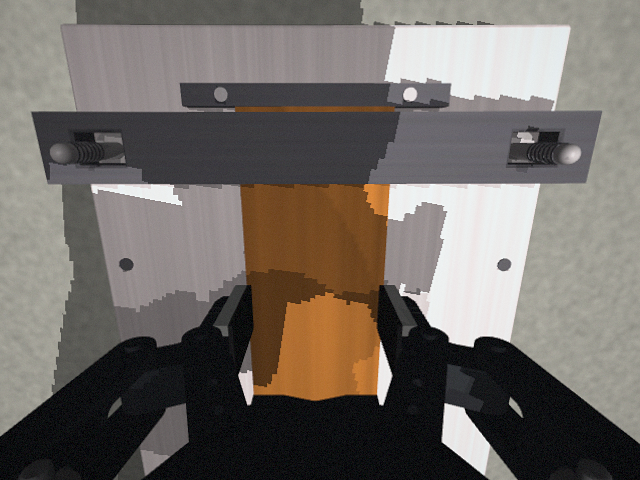

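View pics/s15.png

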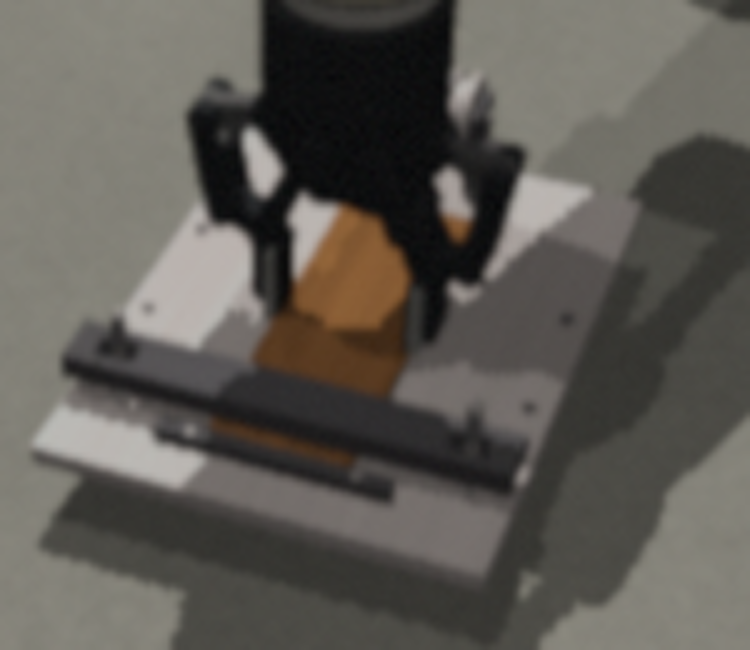

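The pose is stable: 23 N down, 80 N grip, nothing shifted. Handing in.

```bash
python3 -c "
from workcell import bot
s=bot.read_state();print(s['time'],s['wrist_force'].round(1),s['tool_pos'].round(4));print(bot.finish_job())"
```

```text
19.6167 [-14.3  -2.3  22.6] [0.5409 0.0206 0.0452]
the job is handed in; nothing more can be done
None
```

I finished the job and handed it in at 19.6 s. The clamp bar is on both studs, and the sample is under it against the end stop, held and pressed down.

- **Bar:** I laid the grey bar over both studs and let go of it before fetching the sample. The last pictures show a stud through each slot and no sign that the bar lifted or shifted while the sample slid under. I judged it level only from the images, to about 1 mm.
- **Sample:** I took the 170 x 60 mm sample from the rack (it measured 170.2 x 60.3 mm) and laid it on the bed. I then slid it in until the arm stopped advancing at about 9–11 N. Its end shows tight along the stop. It is centred within about 0.2 mm of the midpoint between the studs and square within about 0.3°.
- **Final hold:** The fingers grip the sample's long sides at its middle with 80 N. They press down with about 23 N and push toward the stop with about 15 N, and the hand is clear of the bar.
- **Disagreements:** The first wrist picture of the bar was about 12 mm off because the arm was still moving. Retaken at rest, it agreed with the top view to about 4 mm, and I relied on the grip to centre the bar. The bar's centre reads about 0.5 mm along and 1 mm across from the stud line, within the slots' play.
- **Not measured:** I did not measure the gap between the fingertips and the bed. I estimate about 5 mm from the gripper's geometry.
- **Other items:** I did not touch the sled, knobs, orange bar or small plank. I did not measure them again at the end.

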